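# Clip a column into the thermostat tray and slide the tray home

## Task

Pick up the steel chromatography column and lay it across the two clips on the drawn-out tray of the column thermostat; press it straight down past the sprung orange jaws until it sits fully home in both clips with the jaws snapped shut over it. Then let go and push the tray all the way into the thermostat. Do not let the column drop, and leave the column box, the timer and the beaker where they are.

Things in the scene. Friction and masses are not known exactly. Their poses are not given: they have to be found in the camera images.
- column: steel chromatography column lying flat, 190 mm long along its own y, same both ways round, about 140 g. Tube 9 mm thick, from y = -65 to +65 mm; at each end, 63 to 85 mm from the middle, a thicker 15 to 16 mm thick fitting, then a thin plug. Origin: underside of the fittings at mid-length, z up; the tube's centre line is 8 mm above it. Starts on the worktop
- column_mid (a point): middle of the column, on the centre line of its tube; axes as the column (y along it)
- thermostat: white column thermostat, fixed: housing 260 mm wide (its y), 185 deep (its x), 74 high, black control strip on the roof, open front out of which the tray slides. Origin on the worktop under the middle of its front face; x points into the housing along the slide; z up
- tray (a joint): how far the tray is drawn out of the thermostat, in m: 0 fully home (front plate against the housing), 0.155 the end stop. Slides with about 3 N friction, and stays where it is left. Starts 0.13 to 0.15
- tray_front (a point): middle of the front face of the tray's grey front plate, 50 mm above the worktop, moves with the tray; axes as the thermostat's, so pushing home is along +x. Plate 260 mm wide, 10 to 70 mm above the worktop; a pull ledge 120 mm wide stands 9 mm proud (-x) near its top, 62 to 69 mm above the worktop. The plate's back face is 65 mm from the clip line
- clip_seat (a point): where the tube's middle belongs when seated: midway between the two clips, 37 mm above the worktop, moves with the tray; axes as the thermostat's, the column lies along its y. The column's fittings must lie outside the clips; 70 mm between the clips is free for the fingers. The tray floor is 23 mm below this point; with the tray out nothing stands over it
- clip_left (a point): seat of the black fork clip at +y, 46 mm from clip_seat, on the centre line of the seated tube. The clip is 10 mm wide along y: a fixed prong on the +x side (inner face 5.5 mm from this point) and a sprung orange jaw on the -x side whose nose reaches over the tube. Sloping ramps on both guide the tube in, from a mouth about 22 mm wide 22 mm above this point
- clip_right (a point): the same for the clip at -y, 46 mm the other way from clip_seat
- jaw_left (a joint): angle of the sprung jaw of the clip at +y: 0 shut, about 0.13 when the tube passes its nose, 0.55 fully open; springs back shut. The two jaws together need roughly 12 to 22 N of downward push
- jaw_right (a joint): the same for the clip at -y
- column_box: closed light grey carton 42 x 215 x 30 mm (long along its y), loose bystander, origin at the centre of its underside
- timer: white timer with coloured buttons 62 x 62 x 19 mm, loose bystander, origin at the centre of its underside
- beaker: clear beaker 72 mm diameter, 91 mm high, loose bystander, origin at the centre of its underside

How it is judged:
On the way, in this order (a step that is already met when the one before it is completed fails the run):
1. the column sits fully home in both clips with the jaws shut over it, while the tray is still drawn out (x of column_mid in the frame of clip_seat between -0.003 and 0.003 m and y of column_mid in the frame of clip_seat between -0.015 and 0.015 m and z of column_mid in the frame of clip_seat between -0.003 and 0.003 m and angle between the y axis of column_mid and the y axis of clip_seat, either way round below 0.06 rad and value of joint each of jaw_left, jaw_right below 0.06 rad and value of joint tray above 0.08 m), for 0.2 s.
2. the tray is fully home with the column still seated (x of column_mid in the frame of clip_seat between -0.003 and 0.003 m and y of column_mid in the frame of clip_seat between -0.015 and 0.015 m and z of column_mid in the frame of clip_seat between -0.003 and 0.003 m and angle between the y axis of column_mid and the y axis of clip_seat, either way round below 0.06 rad and value of joint each of jaw_left, jaw_right below 0.06 rad and value of joint tray below 0.005 m), for 0.2 s.
At the end, for the whole second after the job is handed in: the column's middle is within 3 mm of the clip seat in height and across the clips and within 15 mm along them, its axis within 0.06 rad of the clip line, both jaws are shut to under 0.06 rad, the tray is within 5 mm of fully home, and the column is at rest (all of step 2 and linear speed of column below 0.02 m/s); the robot touches nothing.
It fails at once if the column is dropped or flung (moving faster than 0.45 m/s with nothing of the robot touching it) (linear speed of column above 0.45 m/s and contact force between column and the fingers below 0.01 N and contact force between column and the arm below 0.01 N).
It fails at once if the column box, the timer or the beaker is moved more than 20 mm (distance of any of column_box, timer, beaker from where it was at the start of the episode above 0.02 m).
It also fails if it takes over 48 s, if anything falls off the work surface, if the arm or the gripper's body presses on something with over 40 N, if the wrist force passes 120 N, or if a joint passes its speed limit or range.

## Robot

A 6-joint arm with a two-finger parallel gripper is mounted at the origin on a cart in front of the work surface, level with it; the furniture and walls round the work are solid. World frame = base frame: x ahead of the robot, y to its left, z up, the work surface at z = 0. Lengths are in m, angles in rad, forces in N, time in s.
With the tool pointing down it reaches from about 0.35 to 0.975 m from the base axis. Payload 4.9 kg.
Tool frame: the origin (TCP) lies midway between the tips of the shut fingers; the grasp point (between the pads) lies 19 mm behind it; z points along the fingers, y is the line along which they close (so a half turn about z gives the same grasp; the last joint's range is limited). The gripper opens to 85 mm and grips with 20 to 120 N. Pads are 22 mm wide; open, the fingers measure 114 mm over their backs; the gripper's body (76 mm by 85 mm) begins 54 mm behind the grasp point. The pads swing forward as they close: fully open they stand 13 mm farther back than shut.
Start: joints at [-0.119, 0.053, 1.613, -0, 1.476, -0.119], TCP at [0.625, 0, 0.231] pointing down, gripper open.
Joint ranges: [-3.01, 3.01], [-1.01, 2.22], [0.06, 2.58], [-1.02, 4.17], [0.09, 2.62], [-3.14, 3.14]. Speed limits (rad/s): [2.57, 2.57, 3.14, 3.14, 3.14, 3.14].

## Interface

Orientations are given as a unit quaternion [w, x, y, z].
In Python, from plant import manip gives the robot as it stands.
- The arm moves only by the tool shift_gripper, called after "Request:" as name(argument=value, ...) on one line, values as JSON. Schema: {"type":"object","properties":{"deltas":{"type":"array","items":{"type":"number"},"minItems":7,"maxItems":35},"only":{"type":"string"},"quiet":{"type":"boolean"},"lines":{"type":"string"}},"required":["deltas"],"additionalProperties":false}. deltas is one flat list of numbers that holds 1 to 5 rows one after another, with no inner brackets; each row has 7 numbers: the opening from 0.0 (shut) to 1.0 (fully open), then dx, dy, dz in shares of the most that a row can go, 1 being 62.5 mm, then a rotation vector rx, ry, rz in normalised numbers (1 is pi/2 rad); each row shifts and turns the commanded pose from where the row before left it, along the tool's axes as they then stand; what a row does not reach is not made up. A row lasts 1/8 s, in which the tool goes at most 0.0625 m and 0.188 rad, less where a joint would pass 70% of its speed; a pose out of reach is approached as far as the arm can. The fingers move at their own pace and stop on an object; the grip force is fixed at half the most. Time passes only in rows, so rows that do not move let the fingers close. The tool returns the time, the measured TCP pose, the force, the opening and the grip force at its end. only (a regular expression) keeps the lines of the reply that match it, lines (a string "A,B") keeps lines A to B, and quiet returns only ok. No shift or turn number may pass 1 either way. Input that does not fit is refused with a message, and nothing moves.
- manip.state(): the state, without advancing time (a new reading comes with each control period).
- manip.grab_frame(name): name is "scene" or "side" or "wrist"; returns the picture (384x512x3 uint8, red, green, blue); there is no depth.
- manip.camera_params(name): a dict with "intrinsics" (3x3 intrinsics, pixels), "xyz" and "orientation" of the camera in the world. Camera axes: x right, y down, z forward; pixel columns grow to the right and rows downward; lengths in m; the calibration is good to about 2 mm. The wrist camera is an equidistant fisheye: a pixel r from the principal point sees the ray r / f radians off the axis. A picture is of the moment at which its call begins: read the wrist's pose just before it. camera_params takes no time and is no camera call; for the wrist camera it gives the pose at the moment of the call.
- manip.job_done(): hands the job in; it is judged then, once.
The state is a dict: "time": time; "joint_pos": joint angles; "joint_vel": joint speeds; "joint_efforts": joint torques, N m; "tool_pos": TCP position; "tool_rot": TCP orientation; "contact_force": force on the tool from outside, world axes, zero at the start; "ft_torque": the same for the moment, N m; "gripper_width": opening from 0.0 (shut) to 1.0 (fully open); "grasp_force": force on a finger pad.
Only numpy, scipy, OpenCV 4.12 (cv2) and the standard library are available. Lean on these libraries where they do the work, as an engineer would, in place of code of your own. Each camera call takes 0.05 s, during which the arm holds its last target. There are 200 camera calls.

## Working session

There is one attempt and no reset: what is moved stays moved. The work goes in short steps, Python scripts to look and compute and a tool call to move; the robot and the scene stay as the last step left them, time stands still between calls to the robot, and variables do not carry over. Pictures are saved under pics/ and viewed, at most 10 in all, crops included, and the job is handed in when it is done.

```bash
ls; mkdir -p pics; python3 - <<'E'
from plant import manip
import cv2,numpy as np
for n in ["scene","side","wrist"]:
    p=manip.camera_params(n); print(n,{k:np.round(v,4).tolist() for k,v in p.items()})
    cv2.imwrite(f"pics/{n}0.png",cv2.cvtColor(manip.grab_frame(n),cv2.COLOR_RGB2BGR))
s=manip.state();print(s)
ims=[cv2.imread(f"pics/{n}0.png") for n in ["scene","side"]]
E
```

```text
pics
plant.py
scene {'intrinsics': [[486.5013, 0.0, 249.7849], [0.0, 486.5013, 197.8057], [0.0, 0.0, 1.0]], 'xyz': [0.0053, -1.0935, 1.2317], 'orientation': [-0.3669, 0.8979, -0.2265, 0.0883]}
side {'intrinsics': [[352.3471, 0.0, 252.9289], [0.0, 352.3471, 193.573], [0.0, 0.0, 1.0]], 'xyz': [0.0863, -0.7032, 0.5446], 'orientation': [-0.4621, 0.8377, -0.2494, 0.1502]}
wrist {'intrinsics': [[297.3186, 0.0, 255.2846], [0.0, 297.3186, 185.0827], [0.0, 0.0, 1.0]], 'xyz': [0.6242, 0.0787, 0.3722], 'orientation': [0.154, 0.9881, 0.0001, -0.0009]}
{'time': 0.15, 'joint_pos': array([-1.19012625e-01,  5.32188291e-02,  1.61393209e+00, -1.96211782e-05,
        1.47599759e+00, -1.18988148e-01]), 'joint_vel': array([ 0.00056344, -0.00199264, -0.00310073,  0.00033249, -0.00181871,
        0.00143255]), 'joint_efforts': array([ 5.10442842e-04, -3.94241810e+01, -3.70721948e+01, -1.15854355e-04,
        4.61802789e-03,  5.00508997e-05]), 'tool_pos': array([6.24533844e-01, 4.27690824e-05, 2.30364778e-01]), 'tool_rot': array([-6.05457816e-04,  7.07114559e-01,  7.07098575e-01, -4.88560492e-04]), 'contact_force': array([ 0.61212899, -0.18427309,  0.82175616]), 'ft_torque': array([ 0.01716377, -0.03736337,  0.0769306 ]), 'grasp_force': 0.0, 'gripper_width': 1.0022203344430594}
```

```bash
python3 - <<'E'
import cv2
for n in ["scene","side","wrist"]:
    cv2.imwrite(f"pics/{n}0b.png",cv2.resize(cv2.imread(f"pics/{n}0.png"),(800,600),interpolation=cv2.INTER_CUBIC))
E
```

```text
(no output)
```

View pics/scene0b.png

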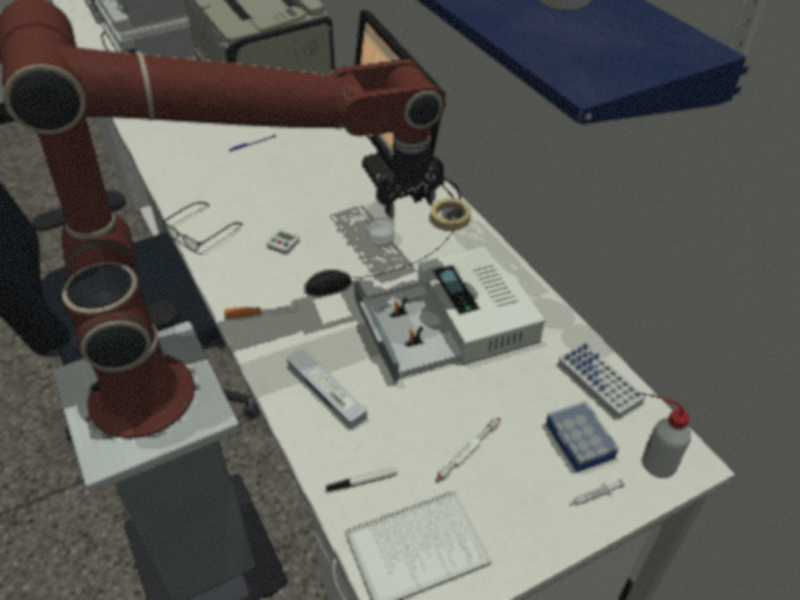

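View pics/wrist0b.png

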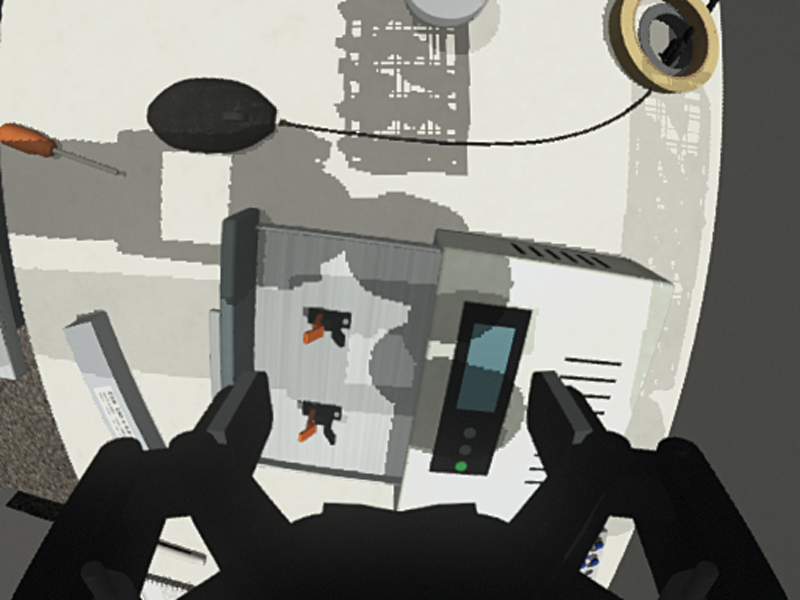

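Scene: the column lies at about (438,479)–(498,421) in the enlarged picture, the thermostat in the middle with its tray drawn out, and the carton at (325,385). The wrist view shows both clips at about (327,325) and (320,422), front plate on the left at x≈225–260. I'll look at the side view, enlarged around the column.

View pics/side0b.png

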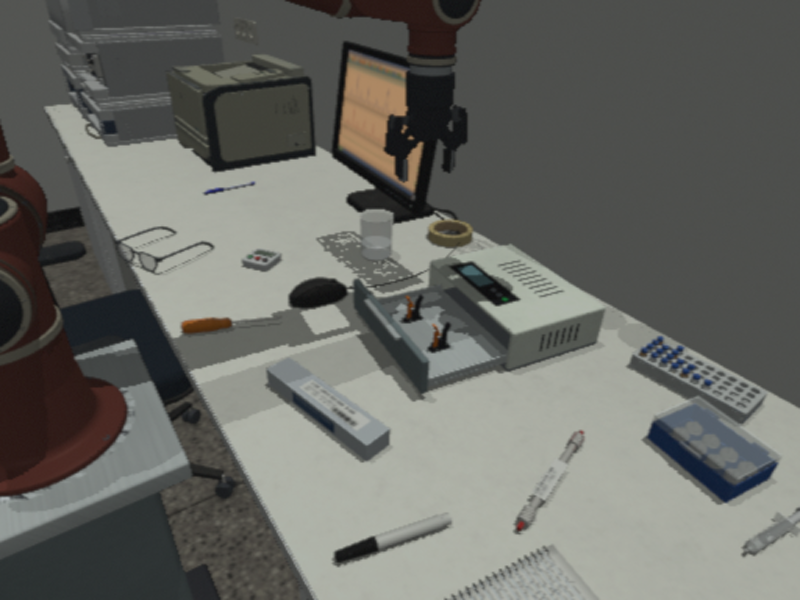

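```bash
cat > h.py <<'E'
import numpy as np
from plant import manip
from scipy.spatial.transform import Rotation as R
def rot(q): return R.from_quat(np.r_[q[1:],q[0]])
def ray(name,uv,p=None):
    p=p or manip.camera_params(name); K=np.array(p["intrinsics"])
    a=(np.array(uv,float)-K[:2,2])/K[0,0]
    if name=="wrist":
        r=np.hypot(*a); d=np.r_[a/r*np.sin(r),np.cos(r)] if r>0 else np.array([0,0,1.])
    else: d=np.r_[a,1]
    return np.array(p["xyz"]),rot(p["orientation"]).apply(d)
def onz(name,uv,z,p=None):
    o,d=ray(name,uv,p); return o+d*(z-o[2])/d[2]
def proj(name,X,p=None):
    p=p or manip.camera_params(name); K=np.array(p["intrinsics"])
    c=rot(p["orientation"]).inv().apply(np.array(X,float)-p["xyz"])
    if name=="wrist":
        r=np.hypot(c[0],c[1]); a=c[:2]/r*np.arctan2(r,c[2])
    else: a=c[:2]/c[2]
    return K[:2,2]+K[0,0]*a
def T(): s=manip.state(); return np.array(s["tool_pos"]),rot(s["tool_rot"])
def totool(X): p,r=T(); return r.inv().apply(np.array(X)-p)
E
python3 - <<'E'
from h import *
s=.64
for n,uv in [("scene",(438,479)),("scene",(498,421))]: print(n,onz(n,np.array(uv)*s-.18,.008))
E
```

```text
scene [ 0.43146648 -0.46256388  0.008     ]
scene [ 0.60191436 -0.40594004  0.008     ]
```

Side: column from (520,527) to (580,434), consistent with the scene view. Next an enlarged crop of the tray in the wrist view.

```bash
python3 - <<'E'
import cv2
i=cv2.imread("pics/wrist0.png")[125:325,135:355]
cv2.imwrite("pics/crop1.png",cv2.resize(i,(660,600),interpolation=cv2.INTER_CUBIC))
E
```

```text
(no output)
```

View pics/crop1.png

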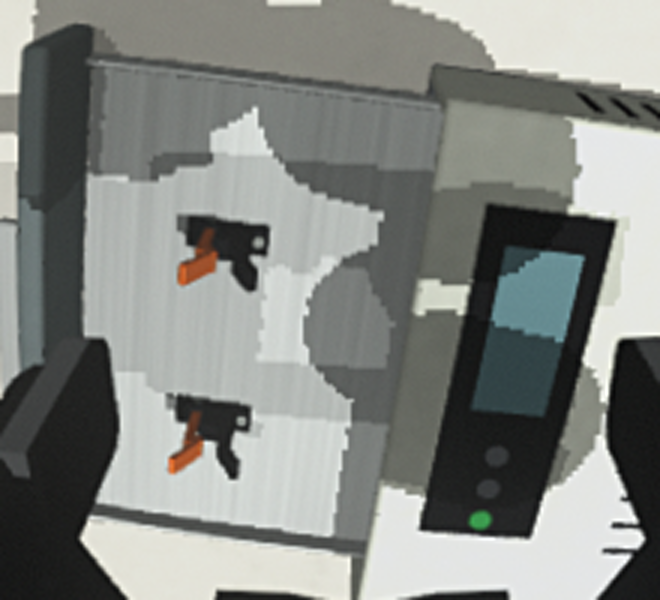

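```bash
python3 - <<'E'
from h import *
f=lambda u,z: onz("wrist",np.array(u)/3-.33+[135,125],z)[:2].round(4)
print("clipL base",f((177,217),.018),f((270,226),.018)); print("clipR base",f((172,396),.018),f((252,408),.018))
print("tips L",f((250,288),.059),f((185,277),.059)," R",f((232,475),.059),f((174,466),.059))
print("plate back top corner",f((92,27),.07),"low",f((82,335),.07),"front top",f((27,45),.07),f((20,340),.07))
print("roof front",f((434,67),.074),f((360,590),.074))
q=lambda u:np.array(u)*.64-.18
for u in [(520,527),(580,434)]: print("side",onz("side",q(u),.008))
E
```

```text
clipL base [ 0.5443 -0.0507] [ 0.5845 -0.0546]
clipR base [ 0.5345 -0.1405] [ 0.5723 -0.1459]
tips L [ 0.5803 -0.0649] [ 0.5549 -0.0606]  R [ 0.5674 -0.1552] [ 0.542  -0.1515]
plate back top corner [0.529  0.0389] low [ 0.5132 -0.0817] front top [0.5037 0.0333] [ 0.4858 -0.0852]
roof front [0.6482 0.0241] [ 0.6229 -0.2092]
side [ 0.42977462 -0.46199123  0.008     ]
side [ 0.60112267 -0.40218356  0.008     ]
```

```bash
cat >> h.py <<'E'
def plan(X,yaw,n):
    "rows to bring TCP to X and tool x axis to yaw (tool down), n equal steps"
    p,r=T(); x=r.apply([1,0,0]); y0=np.arctan2(x[1],x[0]); d=np.array(X)-p
    print("yaw now",y0.round(4),"pos",p.round(4)); dy=(yaw-y0+np.pi)%(2*np.pi)-np.pi
    rd=lambda y:np.array([[np.cos(y),np.sin(y),0],[np.sin(y),-np.cos(y),0],[0,0,-1]])
    for i in range(n): print(np.r_[rd(y0+dy*i/n).T@(d/n),0,0,-dy/n].round(4).tolist())
E
python3 -c "
from h import *
plan([.516,-.433,.15],.33,8)"
```

```text
yaw now 1.5708 pos [0.6245 0.     0.2304]
[-0.0541, -0.0136, 0.01, 0.0, 0.0, 0.1551]
[-0.0556, -0.005, 0.01, 0.0, 0.0, 0.1551]
[-0.0557, 0.0036, 0.01, 0.0, 0.0, 0.1551]
[-0.0545, 0.0122, 0.01, 0.0, 0.0, 0.1551]
[-0.0519, 0.0204, 0.01, 0.0, 0.0, 0.1551]
[-0.0482, 0.0282, 0.01, 0.0, 0.0, 0.1551]
[-0.0432, 0.0353, 0.01, 0.0, 0.0, 0.1551]
[-0.0372, 0.0416, 0.01, 0.0, 0.0, 0.1551]
```

The rows are not in the units I measure in: shifts go in shares of 62.5 mm and turns go in shares of pi/2 rad. I convert before sending: -0.0557 m is -0.8912, -0.0556 m is -0.8896, 0.155 rad / 1.5708 = 0.0987.

Request:
shift_gripper(deltas=[1, -0.864, -0.2176, 0.16, 0, 0, 0.0987, 1, -0.8896, -0.08, 0.16, 0, 0, 0.0987, 1, -0.8912, 0.0576, 0.16, 0, 0, 0.0987, 1, -0.872, 0.1952, 0.16, 0, 0, 0.0987, 1, -0.832, 0.3264, 0.16, 0, 0, 0.0987])

```text
time: 0.78
tool_pos: [0.5563, -0.2722, 0.1807]
tool_rot: [-0.0, 0.923, 0.385, -0.0]
contact_force: [1.0, -0.1, 0.1]
gripper_width: 1.002
grasp_force: 0.0
```

Request:
shift_gripper(deltas=[0.5, -0.7712, 0.4512, 0.16, 0, 0, 0.0987, 0.5, -0.6912, 0.5648, 0.16, 0, 0, 0.0987, 0.5, -0.5952, 0.6656, 0.16, 0, 0, 0.0987, 0.5, 0, 0, 0, 0, 0, 0, 0.5, 0, 0, 0, 0, 0, 0])

```text
time: 1.4
tool_pos: [0.5164, -0.4327, 0.1508]
tool_rot: [-0.001, 0.986, 0.165, -0.0]
contact_force: [-0.3, 0.8, 0.5]
gripper_width: 0.5
grasp_force: 0.0
```

```bash
python3 - <<'E'
from h import *
import cv2
p=manip.camera_params("wrist"); im=manip.grab_frame("wrist"); import json
json.dump({k:np.array(v).tolist() for k,v in p.items()},open("p2.json","w"))
cv2.imwrite("pics/w2.png",cv2.resize(cv2.cvtColor(im,cv2.COLOR_RGB2BGR),(768,576),interpolation=cv2.INTER_CUBIC))
E
```

```text
(no output)
```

View pics/w2.png

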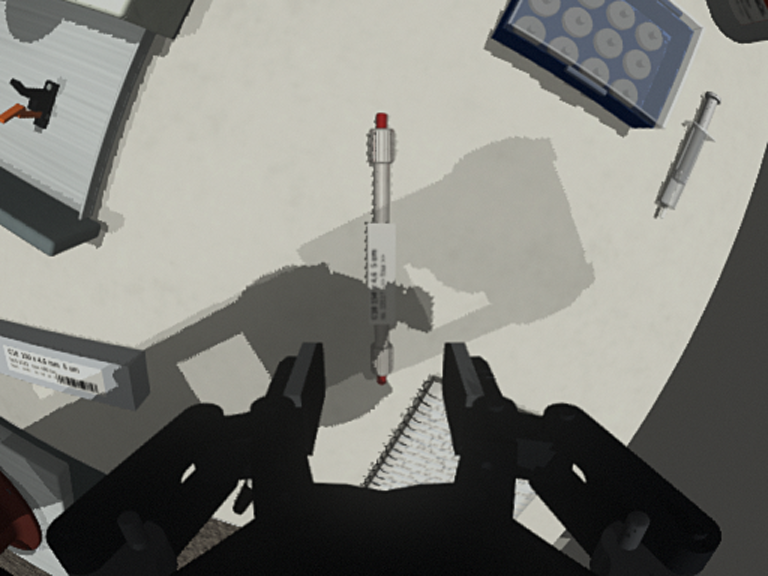

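The column lies between the fingers, tips at (381,114) and (382,383), aligned with the tool.

```bash
python3 - <<'E'
from h import *
import json
p=json.load(open("p2.json"))
a,b=[onz("wrist",np.array(u)/1.5-.17,.008,p) for u in [(381.5,113),(381.5,384)]]
m=(a+b)/2;d=a-b;y=np.arctan2(d[1],d[0]);print(a,b,m,np.linalg.norm(d),y)
plan([m[0],m[1],.003],y,1)
E
```

```text
[ 0.60547804 -0.39992381  0.008     ] [ 0.4249879  -0.46177664  0.008     ] [ 0.51523297 -0.43085023  0.008     ] 0.19079429065680995 0.33015104994592565
yaw now 0.3321 pos [ 0.5168 -0.4322  0.1512]
[-0.0011, -0.0018, 0.1482, 0.0, 0.0, 0.0019]
```

In the tool's units: 0.05 m is 0.8, 0.03 m is 0.48.

Request:
shift_gripper(deltas=[0.5, -0.016, -0.032, 0.8, 0, 0, 0, 0.5, 0, 0, 0.8, 0, 0, 0, 0.5, 0, 0, 0.48, 0, 0, 0, 0.5, 0, 0, 0.28, 0, 0, 0, 0.5, 0, 0, 0, 0, 0, 0])

```text
time: 2.08
tool_pos: [0.515, -0.4302, 0.003]
tool_rot: [-0.001, 0.986, 0.165, -0.001]
contact_force: [-0.2, -0.7, 0.6]
gripper_width: 0.505
grasp_force: 0.0
```

Request:
shift_gripper(deltas=[0, 0, 0, 0, 0, 0, 0, 0, 0, 0, 0, 0, 0, 0, 0, 0, 0, 0, 0, 0, 0, 0, 0, 0, 0, 0, 0, 0, 0, 0, 0, 0, 0, 0, 0])

```text
time: 2.7
tool_pos: [0.5162, -0.4327, 0.0063]
tool_rot: [0.001, 0.986, 0.165, 0.001]
contact_force: [-0.9, 2.1, 6.4]
gripper_width: 0.077
grasp_force: 60.6
```

In the tool's units: -0.04 m is -0.64, -0.02 m is -0.32.

Request:
shift_gripper(deltas=[0, 0, 0, -0.32, 0, 0, 0, 0, 0, 0, -0.64, 0, 0, 0, 0, 0, 0, -0.64, 0, 0, 0, 0, 0, 0, -0.64, 0, 0, 0, 0, 0, 0, 0, 0, 0, 0])

```text
time: 3.32
tool_pos: [0.5169, -0.4337, 0.15]
tool_rot: [0.004, 0.986, 0.165, 0.003]
contact_force: [-0.1, -0.5, -0.6]
gripper_width: 0.084
grasp_force: 59.7
```

```bash
python3 - <<'E'
from h import *
import cv2
s=manip.state();print(s["gripper_width"],s["grasp_force"],s["contact_force"])
im=manip.grab_frame("wrist")
a=cv2.resize(im[40:300,150:360],None,fx=2,fy=2,interpolation=2)
u=proj("side",s["tool_pos"]);x,y=(int(v) for v in u);print(u)
b=manip.grab_frame("side")
y=min(max(y,75),384-75);x=min(max(x,55),512-55)
b=cv2.resize(b[y-75:y+75,x-55:x+55],(381,520),interpolation=2)
cv2.imwrite("pics/c3.png",cv2.cvtColor(np.hstack([a,b]),cv2.COLOR_RGB2BGR));print((x,y))
plan([.561,-.106,.15],1.4508,8)
E
```

```text
0.08389126870198409 59.72028315067291 [-0.12101356 -0.50695095 -0.5846601 ]
[369.11696557 248.36309472]
(369, 248)
yaw now 0.3307 pos [ 0.5148 -0.4315  0.1441]
[0.0187, -0.0366, -0.0007, 0.0, 0.0, -0.14]
[0.0236, -0.0336, -0.0007, 0.0, 0.0, -0.14]
[0.0281, -0.03, -0.0007, 0.0, 0.0, -0.14]
[0.032, -0.0258, -0.0007, 0.0, 0.0, -0.14]
[0.0353, -0.0211, -0.0007, 0.0, 0.0, -0.14]
[0.0379, -0.016, -0.0007, 0.0, 0.0, -0.14]
[0.0397, -0.0105, -0.0007, 0.0, 0.0, -0.14]
[0.0408, -0.0049, -0.0007, 0.0, 0.0, -0.14]
```

View pics/c3.png

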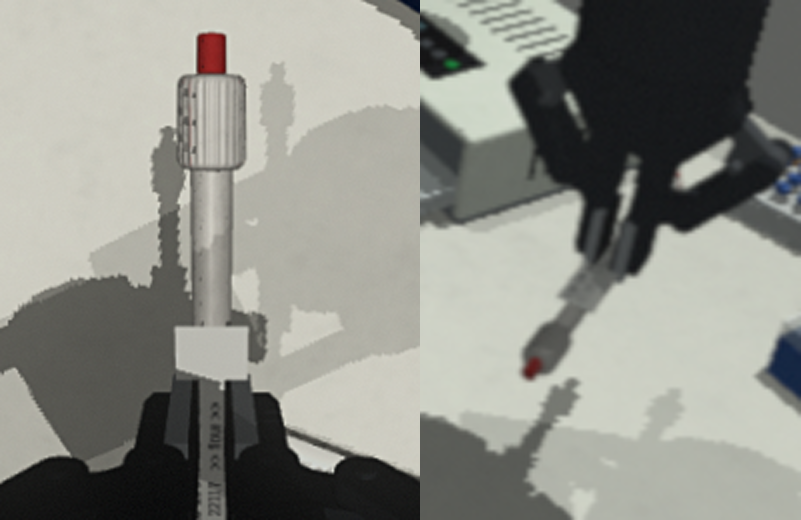

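The column is held straight and central, with its near tip at side pixel ≈(346,280). From that I can check the tube's height relative to the TCP.

```bash
python3 - <<'E'
from h import *
p,r=T();print(p)
ax=r.apply([1,0,0]);n=np.cross(ax,[0,0,1])
for u in [(346.3,279.7),(346.0,280.5)]:
    o,d=ray("side",u); X=o+d*(n@(p-o))/(n@d); print((X-p)@ax,X[2]-p[2])
E
```

```text
[ 0.51480323 -0.43147598  0.14412838]
-0.08088666052334385 -0.004774637287799199
-0.08153482699413032 -0.006007292571312439
```

In the tool's units: -0.0366 m is -0.5856, 0.0353 m is 0.5648, -0.14 rad / 1.5708 = -0.0891.

Request:
shift_gripper(deltas=[0, 0.2992, -0.5856, -0.016, 0, 0, -0.0891, 0, 0.3776, -0.5376, -0.016, 0, 0, -0.0891, 0, 0.4496, -0.48, -0.016, 0, 0, -0.0891, 0, 0.512, -0.4128, -0.016, 0, 0, -0.0891, 0, 0.5648, -0.3376, -0.016, 0, 0, -0.0891])

```text
time: 4.05
tool_pos: [0.5425, -0.226, 0.146]
tool_rot: [-0.002, 0.869, 0.495, -0.001]
contact_force: [0.3, -0.7, -1.9]
gripper_width: 0.079
grasp_force: 59.7
```

Request:
shift_gripper(deltas=[0, 0.6064, -0.256, -0.016, 0, 0, -0.0891, 0, 0.6352, -0.168, -0.016, 0, 0, -0.0891, 0, 0.6528, -0.0784, -0.016, 0, 0, -0.0891, 0, 0, 0, 0, 0, 0, 0, 0, 0, 0, 0, 0, 0, 0])

```text
time: 4.68
tool_pos: [0.5602, -0.106, 0.15]
tool_rot: [-0.001, 0.748, 0.663, -0.001]
contact_force: [0.8, -0.2, 0.0]
gripper_width: 0.08
grasp_force: 59.7
```

```bash
python3 - <<'E'
from h import *
import cv2
p,r=T();print(p,r.apply([1,0,0]))
im=cv2.resize(manip.grab_frame("wrist"),(768,576),interpolation=2)
cv2.imwrite("pics/w4.png",cv2.cvtColor(im,cv2.COLOR_RGB2BGR))
E
```

```text
[ 0.56024392 -0.10597119  0.15001658] [1.20225487e-01 9.92746607e-01 8.09223159e-05]
```

View pics/w4.png

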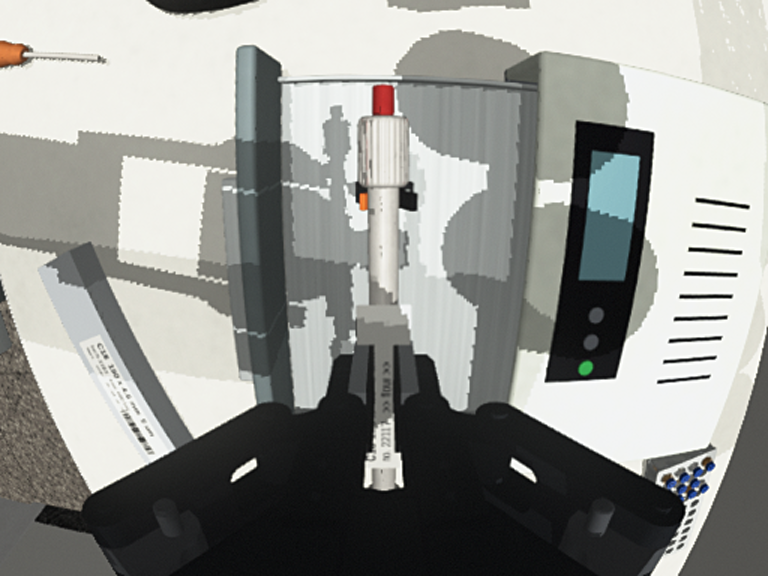

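```bash
python3 - <<'E'
from h import *
p,r=T(); f=lambda u:np.array(u)/1.5-.17
ax=r.apply([1,0,0])
def atx(u,z): X=onz("wrist",f(u),z); return r.inv().apply(X-p)[:2].round(4)
for h in (-.005,0,.005,.01): print(h,"ends at centre/top:",atx((383,86),p[2]+h),atx((383,116),p[2]+h),atx((383,187),p[2]+h+.004),atx((383,488),p[2]+h+.004))
print("roof front",atx((538,55),.074),atx((511,408),.074))
print("orange top L",atx((358,210),.059),atx((369,210),.059),"prong",atx((398,210),.059),atx((417,210),.059))
print("base",atx((356,182),.018),atx((417,185),.018))
print("plate top back",atx((254,46),.07),atx((268,405),.07))
print("exp base", )
E
```

```text
-0.005 ends at centre/top: [ 0.0965 -0.0007] [ 0.0865 -0.0007] [ 0.0634 -0.0007] [-0.0631 -0.0007]
0 ends at centre/top: [ 0.0958 -0.0007] [ 0.0862 -0.0007] [ 0.064  -0.0007] [-0.0581 -0.0007]
0.005 ends at centre/top: [ 0.0952 -0.0007] [ 0.0859 -0.0007] [ 0.0645 -0.0007] [-0.0532 -0.0007]
0.01 ends at centre/top: [ 0.0946 -0.0007] [ 0.0857 -0.0007] [ 0.065  -0.0007] [-0.0482 -0.0007]
roof front [0.1252 0.0764] [-0.0737  0.0766]
orange top L [ 0.0416 -0.0139] [ 0.0416 -0.0081] prong [0.0416 0.0072] [0.0417 0.0173]
base [ 0.0527 -0.0173] [0.0508 0.0202]
plate top back [ 0.1295 -0.0654] [-0.074  -0.0709]
exp base
```

Everything lines up: the offset across the clips is under 1 mm and the yaw is parallel. Going down.

In the tool's units: 0.03 m is 0.48, 0.025 m is 0.4.

Request:
shift_gripper(deltas=[0, 0, 0, 0.48, 0, 0, 0, 0, 0, 0, 0.48, 0, 0, 0, 0, 0, 0, 0.4, 0, 0, 0, 0, 0, 0, 0, 0, 0, 0])

```text
time: 5.22
tool_pos: [0.5588, -0.1065, 0.0637]
tool_rot: [-0.003, 0.749, 0.663, -0.002]
contact_force: [0.3, -0.1, -0.1]
gripper_width: 0.075
grasp_force: 59.7
```

Request:
shift_gripper(deltas=[0, 0, 0, 0.096, 0, 0, 0, 0, 0, 0, 0.096, 0, 0, 0, 0, 0, 0, 0, 0, 0, 0])

```text
time: 5.6
tool_pos: [0.5613, -0.1061, 0.0549]
tool_rot: [0.0, 0.748, 0.663, -0.0]
contact_force: [0.2, -0.4, -1.5]
gripper_width: 0.077
grasp_force: 59.7
```

Request:
shift_gripper(deltas=[0, 0, 0, 0.064, 0, 0, 0, 0, 0, 0, 0.064, 0, 0, 0, 0, 0, 0, 0, 0, 0, 0])

```text
time: 5.98
tool_pos: [0.5628, -0.1063, 0.0489]
tool_rot: [0.001, 0.748, 0.663, 0.001]
contact_force: [-1.6, 0.5, 7.2]
gripper_width: 0.077
grasp_force: 60.8
```

In the tool's units: 0.003 m is 0.048.

Request:
shift_gripper(deltas=[0, 0, 0, 0.048, 0, 0, 0, 0, 0, 0, 0.048, 0, 0, 0, 0, 0, 0, 0, 0, 0, 0])

```text
time: 6.35
tool_pos: [0.5652, -0.107, 0.045]
tool_rot: [0.004, 0.748, 0.663, 0.002]
contact_force: [1.5, 0.2, 6.9]
gripper_width: 0.074
grasp_force: 60.8
```

Request:
shift_gripper(deltas=[0, 0, 0, 0.048, 0, 0, 0, 0, 0, 0, 0.048, 0, 0, 0, 0, 0, 0, 0, 0, 0, 0])

```text
time: 6.72
tool_pos: [0.5619, -0.1062, 0.0351]
tool_rot: [0.001, 0.748, 0.664, 0.0]
contact_force: [2.6, -0.7, 3.3]
gripper_width: 0.077
grasp_force: 60.3
```

In the tool's units: 0.002 m is 0.032.

Request:
shift_gripper(deltas=[0, 0, 0, 0.032, 0, 0, 0, 0, 0, 0, 0.032, 0, 0, 0, 0, 0, 0, 0, 0, 0, 0, 0, 0, 0, 0, 0, 0, 0])

```text
time: 7.22
tool_pos: [0.5638, -0.1065, 0.0349]
tool_rot: [0.002, 0.748, 0.663, 0.001]
contact_force: [-2.3, 1.3, 20.2]
gripper_width: 0.085
grasp_force: 62.3
```

```bash
python3 - <<'E'
from h import *
import cv2
p,r=T();print(p,manip.state()["contact_force"])
im=manip.grab_frame("wrist"); a=cv2.resize(im[60:260,160:360],(500,500),interpolation=2)
u=proj("side",p);x,y=int(u[0]),int(u[1]);b=manip.grab_frame("side")[y-75:y+75,x-45:x+45];b=cv2.resize(b,(300,500),interpolation=2)
cv2.imwrite("pics/c5.png",cv2.cvtColor(np.hstack([a,b]),cv2.COLOR_RGB2BGR))
E
```

```text
[ 0.56384366 -0.10654644  0.03494187] [-2.33937699  1.2588233  20.17143178]
```

View pics/c5.png

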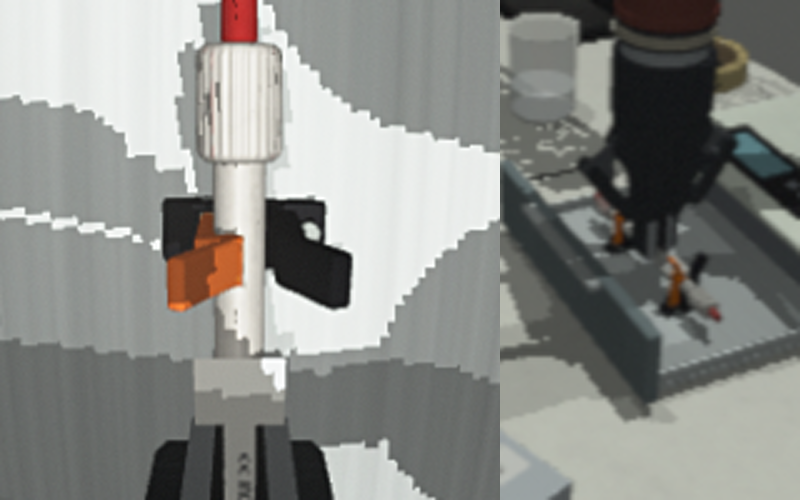

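The jaws are closed over the tube and a hard stop was felt (20 N, TCP at 35 mm, so the tube is at about 37 mm). Easing off, opening, lifting.

In the tool's units: -0.003 m is -0.048, -0.001 m is -0.016.

Request:
shift_gripper(deltas=[0, 0, 0, -0.048, 0, 0, 0, 0.35, 0, 0, -0.016, 0, 0, 0, 0.35, 0, 0, 0, 0, 0, 0, 0.35, 0, 0, 0, 0, 0, 0])

```text
time: 7.82
tool_pos: [0.56, -0.1057, 0.0335]
tool_rot: [-0.001, 0.748, 0.663, -0.001]
contact_force: [-0.3, -0.1, 0.5]
gripper_width: 0.348
grasp_force: 0.0
```

Request:
shift_gripper(deltas=[0.35, 0, 0, -0.32, 0, 0, 0, 0.35, 0, 0, -0.64, 0, 0, 0, 0.35, 0, 0, -0.8, 0, 0, 0, 0.35, 0, 0, -0.48, 0, 0, 0, 0.2, 0, 0, 0, 0, 0, 0])

```text
time: 8.45
tool_pos: [0.5635, -0.1067, 0.18]
tool_rot: [0.004, 0.748, 0.663, 0.002]
contact_force: [-0.5, 0.2, 0.8]
gripper_width: 0.202
grasp_force: 0.0
```

```bash
python3 - <<'E'
from h import *
import cv2
p,r=T();print(p)
im=manip.grab_frame("wrist"); im=cv2.resize(im[60:300,100:420],(800,600),interpolation=2)
cv2.imwrite("pics/c6.png",cv2.cvtColor(im,cv2.COLOR_RGB2BGR))
E
```

```text
[ 0.56354034 -0.10672085  0.18003705]
```

View pics/c6.png

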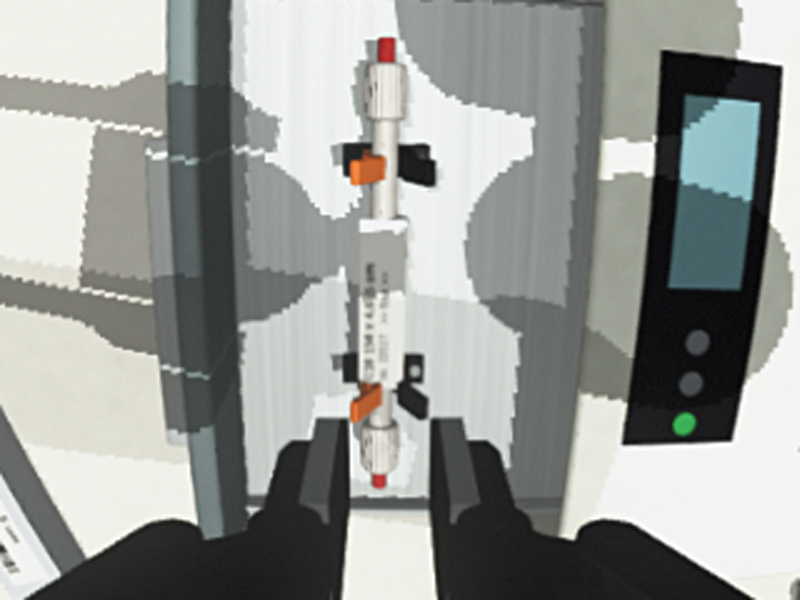

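The column lies in both clips with both jaws over the tube. Next: shut the fingers, come down in front of the plate and push.

In the tool's units: 0.05 m is 0.8, -0.045 m is -0.72.

Request:
shift_gripper(deltas=[0, 0, -0.64, 0, 0, 0, 0, 0, 0, -0.72, 0, 0, 0, 0, 0, 0, -0.72, 0, 0, 0, 0, 0, 0, 0, 0.8, 0, 0, 0, 0, 0, 0, 0.8, 0, 0, 0])

```text
time: 9.12
tool_pos: [0.4315, -0.0903, 0.0736]
tool_rot: [0.001, 0.748, 0.663, 0.0]
contact_force: [0.7, -0.2, 0.6]
gripper_width: 0.002
grasp_force: 0.0
```

Request:
shift_gripper(deltas=[0, 0, 0, 0.4, 0, 0, 0, 0, 0, 0, 0, 0, 0, 0, 0, 0, 0.24, 0, 0, 0, 0, 0, 0, 0.24, 0, 0, 0, 0, 0, 0, 0.16, 0, 0, 0, 0])

```text
time: 9.75
tool_pos: [0.4721, -0.0954, 0.0506]
tool_rot: [-0.0, 0.748, 0.664, -0.001]
contact_force: [-4.5, 0.6, 2.9]
gripper_width: 0.001
grasp_force: 2.1
```

Request:
shift_gripper(deltas=[0, 0, 0.16, 0, 0, 0, 0, 0, 0, 0.24, 0, 0, 0, 0, 0, 0, 0.24, 0, 0, 0, 0, 0, 0, 0.24, 0, 0, 0, 0, 0, 0, 0.24, 0, 0, 0, 0])

```text
time: 10.38
tool_pos: [0.542, -0.104, 0.0497]
tool_rot: [-0.0, 0.748, 0.663, -0.0]
contact_force: [-4.9, -1.4, 2.7]
gripper_width: -0.001
grasp_force: 2.2
```

In the tool's units: 0.015 m is 0.24, 0.01 m is 0.16.

Request:
shift_gripper(deltas=[0, 0, 0.24, 0, 0, 0, 0, 0, 0, 0.24, 0, 0, 0, 0, 0, 0, 0.16, 0, 0, 0, 0, 0, 0, 0.08, 0, 0, 0, 0, 0, 0, 0.064, 0, 0, 0, 0])

```text
time: 11.0
tool_pos: [0.5901, -0.1096, 0.0496]
tool_rot: [-0.0, 0.748, 0.663, -0.0]
contact_force: [-3.3, -3.0, -0.3]
gripper_width: -0.0
grasp_force: 1.7
```

Request:
shift_gripper(deltas=[0, 0, 0.064, 0, 0, 0, 0, 0, 0, 0.064, 0, 0, 0, 0, 0, 0, 0, 0, 0, 0, 0])

```text
time: 11.38
tool_pos: [0.5985, -0.1102, 0.0498]
tool_rot: [0.0, 0.748, 0.663, 0.001]
contact_force: [-0.6, -0.0, -1.1]
gripper_width: 0.001
grasp_force: 0.7
```

In the tool's units: 0.003 m is 0.048.

Request:
shift_gripper(deltas=[0, 0, 0.048, 0, 0, 0, 0, 0, 0, 0.048, 0, 0, 0, 0, 0, 0, 0, 0, 0, 0, 0])

```text
time: 11.75
tool_pos: [0.6016, -0.1106, 0.0498]
tool_rot: [-0.003, 0.748, 0.664, -0.002]
contact_force: [-12.7, 0.7, 8.1]
gripper_width: 0.002
grasp_force: 6.6
```

Request:
shift_gripper(deltas=[0, 0, 0.048, 0, 0, 0, 0, 0, 0, 0.048, 0, 0, 0, 0, 0, 0, 0, 0, 0, 0, 0])

```text
time: 12.12
tool_pos: [0.6018, -0.1106, 0.0497]
tool_rot: [-0.009, 0.748, 0.664, -0.007]
contact_force: [-35.6, 2.2, 24.2]
gripper_width: 0.003
grasp_force: 18.3
```

Hard stop reached at 36 N, where the tray should be home. Backing away and checking.

In the tool's units: -0.05 m is -0.8, -0.03 m is -0.48.

Request:
shift_gripper(deltas=[0, 0, -0.24, 0, 0, 0, 0, 0, 0, -0.48, 0, 0, 0, 0, 0, 0, -0.48, 0, 0, 0, 0, 0, 0, 0, -0.8, 0, 0, 0, 0, 0, 0, -0.8, 0, 0, 0])

```text
time: 12.75
tool_pos: [0.5354, -0.1024, 0.1507]
tool_rot: [0.0, 0.748, 0.663, 0.001]
contact_force: [1.5, -0.0, 0.4]
gripper_width: 0.001
grasp_force: 0.0
```

Request:
shift_gripper(deltas=[0, 0, 0, -0.48, 0, 0, 0, 0, 0, 0, 0, 0, 0, 0, 0, 0, 0, 0, 0, 0, 0])

```text
time: 13.12
tool_pos: [0.5354, -0.1026, 0.1789]
tool_rot: [-0.0, 0.748, 0.664, 0.0]
contact_force: [0.1, 0.8, -0.3]
gripper_width: 0.003
grasp_force: 0.0
```

```bash
python3 - <<'E'
from h import *
import cv2
a=manip.grab_frame("wrist");b=manip.grab_frame("side")[130:330,190:420]
a=cv2.resize(a[60:384,100:420],(400,405),interpolation=2);b=cv2.resize(b,(400,405),interpolation=2)
cv2.imwrite("pics/c7.png",cv2.cvtColor(np.hstack([a,b]),cv2.COLOR_RGB2BGR));print(manip.state()["contact_force"])
E
```

```text
[ 0.80808099 -0.04580118 -0.41210363]
```

View pics/c7.png

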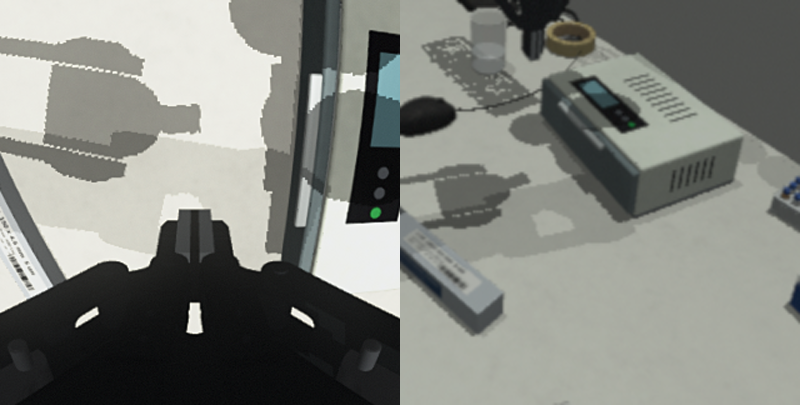

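The tray plate is flush against the housing, the bystanders have not moved, and the robot is clear.

```bash
python3 -c "
from plant import manip
print(manip.job_done())"
```

```text
the job is handed in; nothing more can be done
None
```

The column was pressed into both clips with the jaws closed over it, the tray was pushed in to its hard stop, and I handed the job in at about 13 s; no verdict came back.

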